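# Rock the ball feeder's seesaw gate over and feed the balls down the other chute

## Robot

A 7-joint arm with a two-finger parallel gripper is mounted at the origin on the work surface. World frame = base frame: x ahead of the robot, y to its left, z up, the work surface at z = 0. Lengths are in m, angles in rad, forces in N, time in s.
With the tool pointing down it reaches from about 0.4 to 0.85 m from the base axis. Payload 10.4 kg.
Tool frame: the origin (TCP) lies midway between the tips of the shut fingers; the grasp point (between the pads) lies 19 mm behind it; z points along the fingers, x is the direction in which the jaws open and shut, and the axes are right-handed (so a half turn about z gives the same grasp; the last joint's range is limited). The gripper opens to 85 mm and grips with 20 to 120 N. Pads are 22 mm wide; open, the fingers measure 114 mm over their backs; the gripper's body (76 mm by 85 mm) begins 54 mm behind the grasp point. The pads swing forward as they close: fully open they stand 13 mm farther back than shut.
Start: joints at [1.12, 0.332, -0.065, 1.46, 0.022, 1.35, -0.088], TCP at [0.259, -0.569, 0.231] pointing down, gripper open.
Joint ranges: [-2.6, 2.6], [-0.5, 2.12], [-1.47, 1.34], [0.16, 2.42], [-1.27, 4.41], [0.06, 2.06], [-2.6, 2.6]. Speed limits (rad/s): [2.22, 2.22, 2.79, 2.79, 3.14, 3.14, 3.14].

## Interface

Orientations are given as a unit quaternion [x, y, z, w].
In Python, from workcell import monitor, eyes, ticket, models gives the robot as it stands.
- The arm moves only by the tool servo_tool, never from a script. Its argument "motion" is a list of rows, each a list of 7 numbers: the opening, from 0 (shut) to 1 (fully open), then the shift along the tool's x, y, z in m, then the turn, a rotation vector about the tool's x, y, z in degrees. In form: [[fingers, tx, ty, tz, rx, ry, rz], ...]. A call has 1 to 20 rows; each row is the pose to reach, as a shift and turn from the pose commanded when the call began, along the tool's axes at that moment; what a row does not reach only later rows make up. A row lasts 1/8 s, in which the tool goes at most 62.5 mm and 10.7 degrees, less where a joint would pass 70% of its speed; a pose out of reach is approached as far as the arm can. A call with a gripper value outside its range is refused whole. The fingers move at their own pace and stop on an object; "grip_force" is the grip in N (left out, the last holds). Time passes only in rows, so rows that repeat a pose let the fingers close. It gives the time, the measured TCP pose, the force and the opening at its end, in the units of the state.
- monitor.get_obs(): the state, without advancing time (a new reading comes with each control period).
- eyes.camera(name): name is "scene" or "side" or "wrist"; returns (picture, depth): 384x512x3 uint8, blue, green, red; 384x512 float32, m along the optical axis (not along the pixel's ray), 0 where there is no reading.
- eyes.camera_info(name): a dict with "intrinsics" (3x3 intrinsics, pixels), "extrinsics" (4x4, takes a point from world to camera coordinates); the wrist camera has in their place "tool_from_camera" (4x4, takes a point from camera to tool coordinates, whose origin is the TCP and whose axes are the tool frame's). Camera axes: x right, y down, z forward; pixel columns grow to the right and rows downward; lengths in m; the calibration is good to about 2 mm. A picture is of the moment at which its call begins: read the wrist's pose just before it. camera_info takes no time and is no camera call.
- ticket.hand_in(): hands the job in, once; it reports no verdict.
Trained networks look in the newest picture that a camera, given by its name, has taken for a name from the list of things; names that differ only in an ending like _2 or _b are one class to them, and where a whole thing is asked for, a point or a joint stands for the part that bears it (a point fixed in the world has none). Each returns a list of dicts, best first, with "confidence" (0 to 1); they miss things now and then, are a little off and sometimes report something else, mostly with a low value. They report only what shows in the picture. A call takes as long as a camera call.
- models.boxes_of(camera, thing): "point" ([x, y, z] in m, in the coordinates of the camera as it stood for that picture, good to about 4 mm: the middle of the surface that is visible of it).
The state is a dict: "clock": time; "joint_pos": joint angles; "joint_velocities": joint speeds; "tau": joint torques, N m; "position": TCP position; "ee_rot": TCP orientation; "ft_force": force on the tool from outside, world axes, zero at the start; "torque": the same for the moment, N m; "grip_width": opening from 0.0 (shut) to 1.0 (fully open).
Only numpy, scipy, OpenCV 4.12 (cv2) and the standard library are available. Lean on these libraries where they do the work, as an engineer would, in place of code of your own. Each camera call takes 0.05 s, during which the arm holds its last target. There are 200 camera calls.

## Task

The ball feeder's seesaw gate is tipped to the left: press its raised right end down with a fingertip until it has rocked fully over. Then press the black release key down, hold it until all three steel balls have run into the right tray, and let it spring back. Do not touch the balls, and leave the other things on the bench where they are.

Things in the scene. Friction and masses are not known exactly. Their poses are not given: they have to be found in the camera images.
- feeder: Fixed ball feeder on a plywood base, 430 mm wide (y), 220 deep (x). Origin on the bench under the gate's pivot (pivot at z 80 mm); x away from the robot, y left (turned up to 0.4 rad). Supply trough, 32 mm wide, rims up to 125 mm high, slopes from x = 140 mm down to mid-gate. A chute under each gate end leads to a grey tray, 86 x 76 mm, centre y = +170 (left), -170 (right), outer wall 88 mm high.
- gate (a joint): Tilt of the seesaw gate (rad) about the feeder's x axis, stops at -0.22 and +0.22. Negative: left end low (the start, at or near that stop); positive: right end low, feeds the right tray. A grey metal channel 168 x 54 mm along y, front wall 26 mm high, a finger pad in front of the wall at each end. Stiff pivot: about 1 N at a pad moves it; it stays where left.
- pad_right (a point): Centre of the top face of the gate's right finger pad, raised at the start. Flat, 36 mm (feeder y) by 54 mm (x), 4 mm thick; the gate's front wall stands 29 mm beyond this point. It lies 65 mm in front of the pivot and 65 mm right of it, 2 mm above it when level; from stop to stop it sinks 28 mm, from about 96 to 68 mm above the bench. Free above.
- pad_left (a point): The same point on the gate's left finger pad, the low one at the start.
- key (a joint): How far the release key is pressed (m): 0 at rest, 0.017 fully down. Spring-loaded: about 1 N starts it, 4.5 N holds it fully down. Pressed, it draws the steel stop plate in front of the balls down out of the trough; from about 15 mm the way is free and all balls roll out and into a tray within some 2 s.
- key_top (a point): Centre of the top face of the release key: a black round cap, 36 mm across, 10 mm thick, on a steel rod right of the trough (80 mm behind and 80 mm right of the pivot), 140 mm above the bench at rest. Pressed straight down; the point moves with it.
- ball1: Steel ball, 22 mm across, 43 g, loose; origin at its centre. It waits in the supply trough behind the stop plate, the nearest from the gate. In a tray its centre lies about 22 mm above the bench.
- ball2: Steel ball, 22 mm across, 43 g, loose; origin at its centre. It waits in the supply trough behind the stop plate, the second from the gate. In a tray its centre lies about 22 mm above the bench.
- ball3: Steel ball, 22 mm across, 43 g, loose; origin at its centre. It waits in the supply trough behind the stop plate, the farthest from the gate. In a tray its centre lies about 22 mm above the bench.
- ecu: Bystander: cast aluminium engine control unit with fins and two black connector sockets, about 180 x 165 x 38 mm, loose, lying on the bench to the left of the feeder, farther from the robot. Origin at the centre of its underside.
- interface_box: Bystander: flat aluminium interface box with black ends, 110 x 75 x 24 mm, loose, to the right of the feeder, farther from the robot. Origin at the centre of its underside.
- spray: Bystander: small jar with a red cap, 40 mm across, 75 mm high, loose, standing to the left of the feeder, nearer the robot. Origin at the centre of its underside.
- screwdriver: Bystander: screwdriver lying loose to the right of the feeder, nearer the robot, about 200 mm long. Origin on its underside.

How it is judged:
By the outcome, as a careful person would: the job done as asked, in the order asked, and still so for the second after the job is handed in, with the robot touching nothing.
It also fails if it takes over 45 s, if anything falls off the work surface, if the arm or the gripper's body presses on something with over 40 N, if the wrist force passes 120 N, or if a joint passes its speed limit or range.

## Working session

There is one attempt and no reset: what is moved stays moved. The work goes in short steps, Python scripts to look and compute and a tool call to move; the robot and the scene stay as the last step left them, time stands still between calls to the robot, and variables do not carry over. Pictures are saved under pics/ and viewed, about 8 in all and at most 12, crops included, and the job is handed in when it is done.

Besides the shell and the picture viewer there is one more tool, called as name([rows], argument=value, ...), one row to a line, values as JSON. servo_tool: Moves the arm, as the interface text tells. Its arguments: {"type":"object","properties":{"motion":{"type":"array"},"grip_force":{"type":"number"}},"required":["motion"]}

```bash
mkdir -p pics
cat > h.py <<'E'
import numpy as np,cv2
from workcell import monitor,eyes,ticket,models
from scipy.spatial.transform import Rotation as R
def world(cam,p):
    p=np.append(p,1.)
    i=eyes.camera_info(cam)
    if 'extrinsics' in i: return (np.linalg.inv(np.array(i['extrinsics']))@p)[:3]
    o=monitor.get_obs(); q=(np.array(i['tool_from_camera'])@p)[:3]
    return R.from_quat(o['ee_rot']).apply(q)+o['position']
def px(cam,d,u,v):
    K=np.array(eyes.camera_info(cam)['intrinsics']); z=d[v,u]
    return world(cam,np.linalg.inv(K)@[u*z,v*z,z])
def proj(cam,P):
    i=eyes.camera_info(cam);K=np.array(i['intrinsics']);c=(np.array(i['extrinsics'])@np.append(P,1))[:3]
    q=K@c; return q[:2]/q[2]
E
python3 - <<'E'
from h import *
np.set_printoptions(precision=4,suppress=True)
o=monitor.get_obs();print(o)
for c in['scene','side']:
    im,d=eyes.camera(c);cv2.imwrite(f'pics/{c}0.png',im);np.save(f'pics/{c}0.npy',d)
    for t in['pad_right','pad_left','key_top','ball1','feeder','gate','spray','screwdriver','ecu','interface_box']:
        for b in models.boxes_of(c,t)[:3]:print(c,t,b['confidence'],world(c,b['point']))
E
```

```text
{'clock': 0.0, 'joint_pos': array([ 1.1204,  0.3329, -0.0647,  1.461 ,  0.0216,  1.3499, -0.0885]), 'joint_velocities': array([ 0.0003,  0.0012,  0.0006,  0.0006,  0.0003,  0.0002, -0.0018]), 'tau': array([ -0.0012, -62.5456,   0.0487, -39.1609,   0.0162,   0.0099,
        -0.    ]), 'position': array([ 0.2591, -0.5683,  0.2305]), 'ee_rot': array([ 0.8411, -0.5409, -0.0006, -0.0004]), 'ft_force': array([0.4287, 0.2993, 0.0708]), 'torque': array([ 0.0524, -0.0037, -0.0634]), 'grip_width': 1.0025641812280706}
scene pad_right 0.92 [0.5421 0.0276 0.0946]
scene pad_left 0.65 [0.5434 0.0247 0.093 ]
scene key_top 0.56 [0.6653 0.0017 0.1057]
scene ball1 0.56 [0.6413 0.0822 0.1189]
scene ball1 0.37 [0.6566 0.0871 0.1182]
scene feeder 0.73 [0.6156 0.0246 0.0312]
scene feeder 0.57 [0.4083 0.3247 0.0453]
scene gate 0.77 [0.5454 0.0258 0.0931]
scene spray 0.7 [0.408  0.327  0.0437]
scene spray 0.34 [0.545  0.03   0.0906]
scene screwdriver 0.77 [ 0.3314 -0.4656  0.0145]
scene ecu 0.67 [0.6611 0.4287 0.0279]
scene interface_box 0.81 [ 0.7195 -0.3692  0.028 ]
scene interface_box 0.37 [0.5414 0.03   0.0924]
side pad_right 0.7 [0.5416 0.055  0.0847]
side pad_left 0.75 [0.5392 0.0565 0.0835]
side key_top 0.74 [0.6622 0.0102 0.1047]
side feeder 0.95 [0.5448 0.0868 0.0518]
side gate 0.76 [0.5437 0.0549 0.0787]
side spray 0.91 [0.3858 0.3438 0.0494]
side screwdriver 0.73 [ 0.3162 -0.4536  0.0209]
side ecu 0.69 [0.6267 0.4542 0.0288]
side interface_box 0.84 [ 0.7028 -0.353   0.0281]
```

View pics/scene0.png

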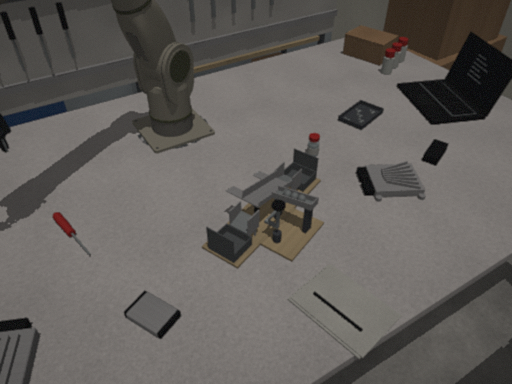

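View pics/side0.png

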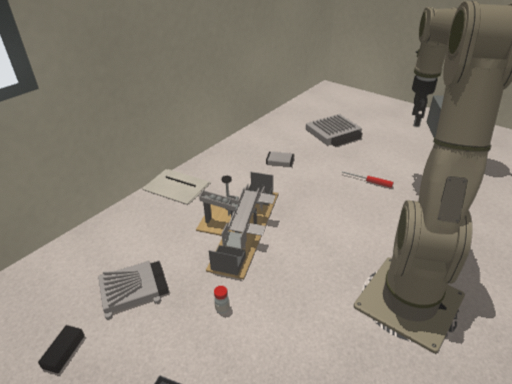

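Run:
```python
from h import *
np.set_printoptions(precision=4,suppress=True)
d=np.load('pics/scene0.npy');im=cv2.imread('pics/scene0.png')
for n,(u,v) in dict(key=(278,205),key2=(279,203),lt=(299,158),rt=(229,236)).items(): print(n,px('scene',d,u,v))
big=cv2.resize(im[140:270,195:335],None,fx=5,fy=5,interpolation=cv2.INTER_CUBIC)
cv2.imwrite('pics/crop1.png',cv2.convertScaleAbs(big[:600],alpha=1.8))
# height map
for c in['scene','side']:
    d=np.load(f'pics/{c}0.npy');v,u=np.nonzero(d>0);K=np.array(eyes.camera_info(c)['intrinsics'])
    z=d[v,u];P=np.linalg.inv(K)@np.stack([u*z,v*z,z]);E=np.linalg.inv(np.array(eyes.camera_info(c)['extrinsics']))
    W=(E[:3,:3]@P).T+E[:3,3]
    m=(abs(W[:,0]-.6)<.25)&(abs(W[:,1]-.04)<.25)
    W=W[m]; np.save(f'pics/W{c}.npy',W)
    k=W[W[:,2]>.130]; print(c,len(k),k.mean(0),k.max(0)); 
    b=W[(W[:,2]>.03)&(W[:,2]<.2)][:,:2].astype(np.float32); print(cv2.minAreaRect(b))
    b=W[(W[:,2]>.008)&(W[:,2]<.2)][:,:2].astype(np.float32); print(cv2.minAreaRect(b))
```

```text
key [0.6717 0.0025 0.1407]
key2 [0.664  0.0109 0.1374]
lt [0.4584 0.2299 0.0617]
rt [ 0.5906 -0.0966  0.0108]
scene 137 [0.6696 0.0043 0.1382] [0.6868 0.0233 0.1443]
((0.5859189629554749, 0.05991947650909424), (0.2337866723537445, 0.42757898569107056), 22.75362777709961)
((0.6431006193161011, 0.08178180456161499), (0.356580525636673, 0.4306143820285797), 22.522794723510742)
side 70 [0.6609 0.0095 0.1392] [0.6805 0.0226 0.1447]
((0.5840983390808105, 0.058561280369758606), (0.23379123210906982, 0.43142563104629517), 22.310197830200195)
((0.651250958442688, 0.061673715710639954), (0.3604057729244232, 0.48043346405029297), 22.310199737548828)
```

View pics/crop1.png

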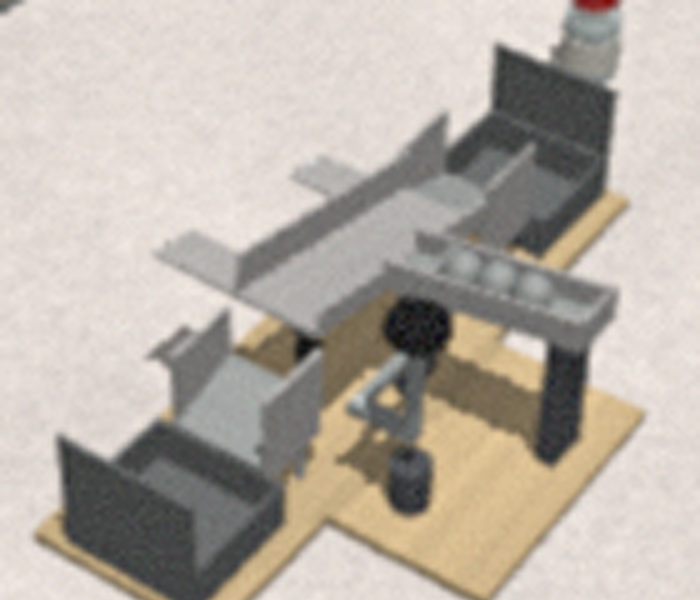

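Run:
```python
from h import *
np.set_printoptions(precision=4,suppress=True)
from scipy.optimize import minimize
yaw=np.deg2rad(22.4);Rz=np.array([[np.cos(yaw),-np.sin(yaw)],[np.sin(yaw),np.cos(yaw)]])
O=np.array([.563,.049])
for c in['scene','side']:
    W=np.load(f'pics/W{c}.npy');F=(W[:,:2]-O)@Rz;z=W[:,2]
    m=(F[:,0]<-42)
    m=(F[:,0]>-.12)&(F[:,0]<-.045)&(z>.05)&(F[:,1]<0)&(F[:,1]>-.11)
    print(c,m.sum(),F[m].min(0),F[m].max(0),F[m].mean(0),z[m].min(),z[m].max())
    m=(z>.127)&(F[:,1]<-.04);print('key',m.sum(),F[m].min(0),F[m].max(0),F[m].mean(0))
    m=(z>.03)&(z<.15);print('ends',np.percentile(F[m,1],[.2,1,99,99.8]))
o=monitor.get_obs();r=R.from_quat(o['ee_rot']);print(r.as_matrix())
for n,f,z in[('pad',(-.070,-.066),.2),('key',(.08,-.08),.2)]:
    p=np.append(O+Rz@f,z);T=np.column_stack([np.append(Rz@[1,0],0),np.append(Rz@[0,-1],0),[0,0,-1]])
    print(n,p,r.inv().apply(p-o['position']),np.rad2deg((r.inv()*R.from_matrix(T)).as_rotvec()))
```

```text
scene 115 [-0.0911 -0.0828] [-0.0457 -0.0452] [-0.0695 -0.0656] 0.0904116097497002 0.1008412241504325
key 138 [ 0.0627 -0.0974] [ 0.0987 -0.0606] [ 0.0816 -0.082 ]
ends [-0.2119 -0.2111  0.2119  0.214 ]
side 135 [-0.0938 -0.0804] [-0.0453 -0.0021] [-0.068  -0.0566] 0.054929178994259864 0.10381438197668169
key 70 [ 0.058  -0.0942] [ 0.0937 -0.0598] [ 0.0754 -0.0738]
ends [-0.2131 -0.21    0.2143  0.2155]
[[ 0.4148 -0.9099  0.0001]
 [-0.9099 -0.4148 -0.    ]
 [ 0.     -0.0001 -1.    ]]
pad [ 0.5234 -0.0387  0.2   ] [-0.3727 -0.4602  0.0313] [ -0.0009  -0.0043 -87.8906]
key [0.6674 0.0055 0.2   ] [-0.3532 -0.6096  0.0313] [ -0.0009  -0.0043 -87.8906]
```

servo_tool([
  [0,-0.03,-0.037,0.002,0,0,-7],
  [0,-0.06,-0.074,0.004,0,0,-14],
  [0,-0.09,-0.111,0.006,0,0,-21],
  [0,-0.12,-0.148,0.008,0,0,-28],
  [0,-0.15,-0.185,0.01,0,0,-35],
  [0,-0.18,-0.222,0.012,0,0,-42],
  [0,-0.21,-0.259,0.015,0,0,-49],
  [0,-0.24,-0.296,0.018,0,0,-56],
  [0,-0.27,-0.333,0.02,0,0,-63],
  [0,-0.3,-0.37,0.023,0,0,-70],
  [0,-0.33,-0.407,0.026,0,0,-78],
  [0,-0.36,-0.445,0.03,0,0,-84],
  [0,-0.373,-0.46,0.031,0,0,-88],
  [0,-0.373,-0.46,0.031,0,0,-88],
  [0,-0.373,-0.46,0.031,0,0,-88],
])

```text
clock: 2.98
position: [0.5228, -0.0402, 0.2003]
ee_rot: [0.981, 0.194, -0.0, 0.0]
ft_force: [-0.2, -0.5, -0.2]
grip_width: -0.003
```

Run:
```python
from h import *
np.set_printoptions(precision=4,suppress=True)
o=monitor.get_obs();print(o['position'],o['ee_rot'],o['ft_force'],o['grip_width'],o['joint_pos'])
im,d=eyes.camera('wrist');cv2.imwrite('pics/w1.png',cv2.convertScaleAbs(im,alpha=1.6))
for t in['pad_right','key_top']:
    for b in models.boxes_of('wrist',t)[:3]:print(t,b['confidence'],world('wrist',b['point']))
```

```text
[ 0.5228 -0.0402  0.2003] [ 0.9811  0.1936 -0.0002  0.0004] [-0.156  -0.5428 -0.1525] -0.0025513703802505982 [ 0.5609  0.1848 -0.6323  1.7411  0.1154  1.2532  0.2904]
pad_right 0.96 [0.5468 0.0409 0.0885]
key_top 0.82 [0.655  0.0123 0.1332]
```

View pics/w1.png

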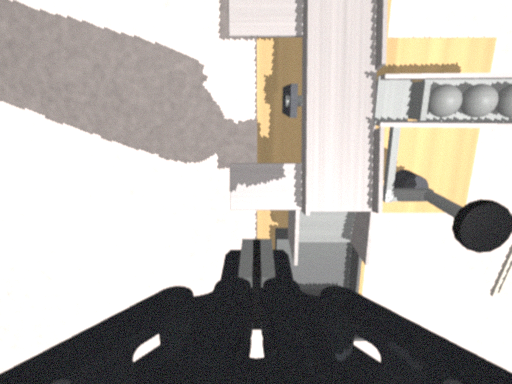

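Run:
```python
from h import *
np.set_printoptions(precision=4,suppress=True)
o=monitor.get_obs();im,d=eyes.camera('wrist')
yaw=np.deg2rad(22.4);Rz=np.array([[np.cos(yaw),-np.sin(yaw)],[np.sin(yaw),np.cos(yaw)]])
O=np.array([.563,.049])
for n,u,v in[('padfrontL',234,170),('padfrontR',234,203),('padC',266,187),('padBackR',297,205),('padlow',264,20),('key',483,225),('gateR',340,205)]:
    p=px('wrist',d,u,v);print(n,p,Rz.T@(p[:2]-O))
p=px('wrist',d,266,187);print(R.from_quat(o['ee_rot']).inv().apply(p-o['position']))
```

```text
padfrontL [ 0.5006 -0.0299  0.0918] [-0.0877 -0.0492]
padfrontR [ 0.5099 -0.0525  0.0982] [-0.0878 -0.0737]
padC [ 0.5279 -0.0317  0.0969] [-0.0632 -0.0613]
padBackR [ 0.5554 -0.0355  0.0982] [-0.0393 -0.0752]
padlow [0.4804 0.079  0.0686] [-0.065   0.0592]
key [0.6636 0.0086 0.1389] [ 0.0776 -0.0757]
gateR [ 0.5858 -0.0228  0.0987] [-0.0063 -0.0751]
[ 0.0078 -0.0058  0.1035]
```

servo_tool([
  [0,0.003,-0.003,0.03,0,0,0],
  [0,0.003,-0.003,0.07,0,0,0],
  [0,0.003,-0.003,0.09,0,0,0],
  [0,0.003,-0.003,0.1,0,0,0],
  [0,0.003,-0.003,0.105,0,0,0],
  [0,0.003,-0.003,0.109,0,0,0],
  [0,0.003,-0.003,0.113,0,0,0],
  [0,0.003,-0.003,0.117,0,0,0],
  [0,0.003,-0.003,0.121,0,0,0],
  [0,0.003,-0.003,0.125,0,0,0],
  [0,0.003,-0.003,0.128,0,0,0],
  [0,0.003,-0.003,0.13,0,0,0],
  [0,0.003,-0.003,0.131,0,0,0],
  [0,0.003,-0.003,0.131,0,0,0],
])

```text
clock: 4.92
position: [0.5246, -0.0345, 0.0693]
ee_rot: [0.981, 0.195, -0.0, 0.0]
ft_force: [-0.6, 0.9, 1.4]
grip_width: -0.002
```

servo_tool([
  [0,0,0,0.001,0,0,0],
  [0,0,0,0.002,0,0,0],
  [0,0,0,0.003,0,0,0],
  [0,0,0,0.003,0,0,0],
])

```text
clock: 5.42
position: [0.525, -0.0344, 0.0684]
ee_rot: [0.981, 0.195, 0.0, 0.001]
ft_force: [-11.4, 0.4, 28.3]
grip_width: 0.001
```

servo_tool([
  [0,0,0,-0.01,0,0,0],
  [0,0,0,-0.04,0,0,0],
  [0,0,0,-0.09,0,0,0],
  [0,0,0,-0.134,0,0,0],
  [0,0,0,-0.134,0,0,0],
])

```text
clock: 6.05
position: [0.5265, -0.0347, 0.2037]
ee_rot: [0.981, 0.195, 0.003, 0.001]
ft_force: [-0.1, -0.8, -0.6]
grip_width: 0.0
```

Run:
```python
from h import *
np.set_printoptions(precision=4,suppress=True)
o=monitor.get_obs();im,d=eyes.camera('wrist');cv2.imwrite('pics/w2.png',cv2.convertScaleAbs(im,alpha=1.6))
print(o['position'],o['ft_force'])
yaw=np.deg2rad(22.4);Rz=np.array([[np.cos(yaw),-np.sin(yaw)],[np.sin(yaw),np.cos(yaw)]])
O=np.array([.563,.049])
for n,u,v in[('padC',266,180),('padlow',264,20),('key',483,225)]:
    p=px('wrist',d,u,v);print(n,p,Rz.T@(p[:2]-O))
p=np.append(O+Rz@[.079,-.078],.17);print(p,R.from_quat(o['ee_rot']).inv().apply(p-o['position']))
```

```text
[ 0.5265 -0.0347  0.2037] [-0.0553 -0.808  -0.5614]
padC [ 0.5324 -0.0286  0.0665] [-0.0579 -0.0601]
padlow [0.4842 0.0795 0.0914] [-0.0612  0.0583]
key [0.668  0.0135 0.1381] [ 0.0836 -0.0729]
[0.6658 0.007  0.17  ] [0.1444 0.0146 0.0345]
```

View pics/w2.png

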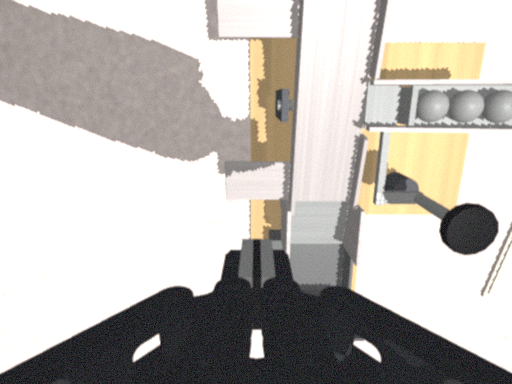

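servo_tool([
  [0,0.04,0.004,0,0,0,0],
  [0,0.08,0.008,0,0,0,0],
  [0,0.12,0.012,0,0,0,0],
  [0,0.144,0.0145,0.02,0,0,0],
  [0,0.144,0.0145,0.04,0,0,0],
  [0,0.144,0.0145,0.045,0,0,0],
  [0,0.144,0.0145,0.045,0,0,0],
])

```text
clock: 6.98
position: [0.6626, 0.0066, 0.1551]
ee_rot: [0.981, 0.195, -0.0, 0.0]
ft_force: [0.4, 0.1, 0.2]
grip_width: 0.003
```

Run:
```python
from h import *
np.set_printoptions(precision=4,suppress=True)
o=monitor.get_obs();print(o['position'],o['ft_force'])
ims=[]
for c,(u,v) in dict(wrist=(256,230),scene=(278,205),side=(228,180)).items():
    im,d=eyes.camera(c); s=im[100:350,130:380] if c=='wrist' else im[v-45:v+45,u-45:u+45]
    ims.append(cv2.resize(s,(266,266),interpolation=cv2.INTER_CUBIC))
cv2.imwrite('pics/k1.png',cv2.convertScaleAbs(np.hstack(ims),alpha=1.7))
```

```text
[0.6626 0.0066 0.1551] [0.4085 0.0939 0.1587]
```

View pics/k1.png

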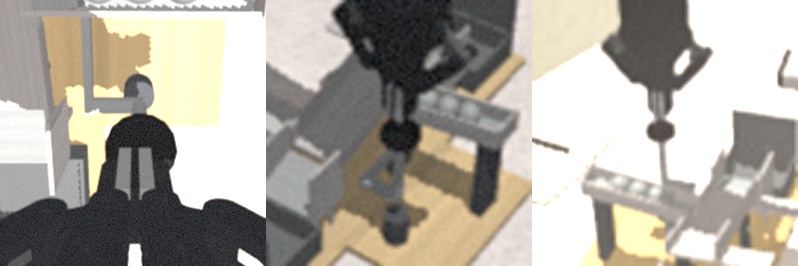

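servo_tool([
  [0,0.003,0,0.006,0,0,0],
  [0,0.003,0,0.012,0,0,0],
  [0,0.003,0,0.017,0,0,0],
  [0,0.003,0,0.022,0,0,0],
  [0,0.003,0,0.027,0,0,0],
  [0,0.003,0,0.031,0,0,0],
  [0,0.003,0,0.033,0,0,0],
  [0,0.003,0,0.033,0,0,0],
  [0,0.003,0,0.033,0,0,0],
])

```text
clock: 8.25
position: [0.6661, 0.0084, 0.1232]
ee_rot: [0.981, 0.195, 0.0, 0.0]
ft_force: [-4.8, -0.5, 9.6]
grip_width: 0.003
```

servo_tool([
  [0,0,0,0,0,0,0],
  [0,0,0,0,0,0,0],
  [0,0,0,0,0,0,0],
  [0,0,0,0,0,0,0],
  [0,0,0,0,0,0,0],
  [0,0,0,0,0,0,0],
  [0,0,0,0,0,0,0],
  [0,0,0,0,0,0,0],
  [0,0,0,0,0,0,0],
  [0,0,0,0,0,0,0],
  [0,0,0,0,0,0,0],
  [0,0,0,0,0,0,0],
  [0,0,0,0,0,0,0],
  [0,0,0,0,0,0,0],
  [0,0,0,0,0,0,0],
  [0,0,0,0,0,0,0],
  [0,0,0,0,0,0,0],
  [0,0,0,0,0,0,0],
  [0,0,0,0,0,0,0],
  [0,0,0,0,0,0,0],
])

```text
clock: 10.75
position: [0.6661, 0.0084, 0.1232]
ee_rot: [0.981, 0.195, 0.0, 0.0]
ft_force: [-5.4, -0.4, 8.5]
grip_width: 0.001
```

Run:
```python
from h import *
np.set_printoptions(precision=4,suppress=True)
o=monitor.get_obs();print(o['position'],o['ft_force'],o['clock'])
ims=[]
for c,(u,v) in dict(scene=(260,212),side=(240,205)).items():
    im,d=eyes.camera(c); s=im[v-55:v+55,u-65:u+65]
    ims.append(cv2.resize(s,(400,338),interpolation=cv2.INTER_CUBIC))
    for t in['ball1','ball2','ball3']:
        for b in models.boxes_of(c,t)[:3]:print(c,t,b['confidence'],world(c,b['point']))
cv2.imwrite('pics/k2.png',cv2.convertScaleAbs(np.hstack(ims),alpha=1.7))
```

```text
[0.6661 0.0084 0.1232] [-5.4032 -0.3783  8.5355] 10.75
```

View pics/k2.png

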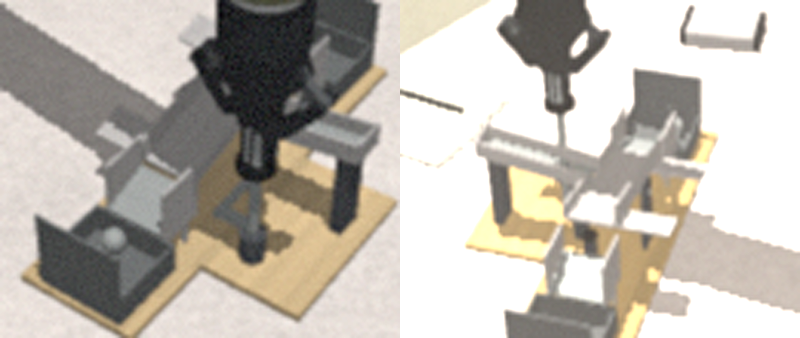

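servo_tool([
  [0,0,0,-0.006,0,0,0],
  [0,0,0,-0.012,0,0,0],
  [0,0,0,-0.02,0,0,0],
  [0,0,0,-0.05,0,0,0],
  [0,0,0,-0.1,0,0,0],
  [0,-0.02,0.03,-0.15,0,0,0],
  [0,-0.04,0.06,-0.17,0,0,0],
  [0,-0.06,0.08,-0.2,0,0,0],
  [0,-0.06,0.1,-0.22,0,0,0],
  [0,-0.06,0.1,-0.22,0,0,0],
  [0,-0.06,0.1,-0.22,0,0,0],
])

```text
clock: 12.52
position: [0.6487, -0.1058, 0.3412]
ee_rot: [0.981, 0.196, -0.0, -0.0]
ft_force: [-0.3, -0.3, -0.1]
grip_width: -0.0
```

Run:
```python
from h import *
np.set_printoptions(precision=4,suppress=True)
o=monitor.get_obs();print(o['position'],o['ft_force'],o['clock'])
im,d=eyes.camera('wrist');cv2.imwrite('pics/w3.png',cv2.convertScaleAbs(im,alpha=1.5))
for t in['ball1','key_top','pad_right']:
    for b in models.boxes_of('wrist',t)[:3]:print(t,b['confidence'],world('wrist',b['point']))
a=[]
for c in['scene','side']:
    im,d=eyes.camera(c);np.save(f'pics/{c}1.npy',d)
    a0=cv2.imread(f'pics/{c}0.png')
    for t in['spray','screwdriver','ecu','interface_box','key_top']:
        for b in models.boxes_of(c,t)[:1]:print(c,t,b['confidence'],world(c,b['point']))
```

```text
[ 0.6487 -0.1058  0.3412] [-0.2647 -0.3344 -0.1107] 12.525
ball1 0.71 [ 0.5946 -0.0945  0.0306]
ball1 0.64 [ 0.606  -0.1154  0.0295]
ball1 0.6 [ 0.6172 -0.1313  0.0272]
key_top 0.57 [0.6591 0.0082 0.1382]
pad_right 0.62 [ 0.5573 -0.0049  0.0753]
scene spray 0.49 [0.4044 0.3256 0.0448]
scene screwdriver 0.79 [ 0.3332 -0.4667  0.015 ]
scene interface_box 0.62 [ 0.7191 -0.3688  0.0255]
scene key_top 0.83 [0.6624 0.0015 0.1065]
side spray 0.85 [0.3859 0.3421 0.0458]
side screwdriver 0.77 [ 0.3129 -0.452   0.0209]
side ecu 0.86 [0.6288 0.4549 0.0326]
side interface_box 0.89 [ 0.7011 -0.3513  0.0243]
side key_top 0.52 [0.6624 0.013  0.1066]
```

View pics/w3.png

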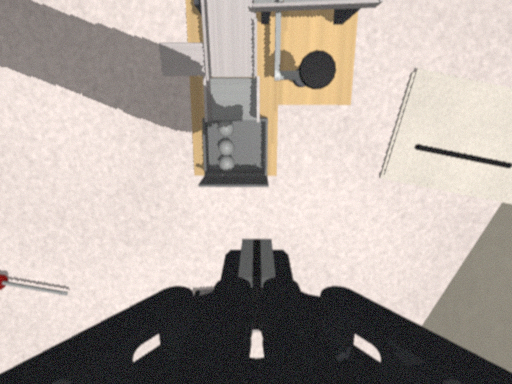

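The picture shows all three balls in the right tray, at about (226,130), (227,147) and (227,163). The key is back up with its top at 0.138 m, the gate is still right end low, and the other things have not moved. The arm is clear, so I'm handing in.

```bash
python3 -c "
from h import *
print(ticket.hand_in())"
```

```text
the job is handed in; nothing more can be done
None
```

The job is done and handed in at about 12.8 s on the robot's clock. I pressed the gate's right pad down to its stop, which took about 28 N at the stop. I then pressed the release key fully down, held it for about 2.5 s, and let it spring back.

**Last checks:**
- **Balls:** all three are in the right tray, at heights of about 27–31 mm on the visible surface.
- **Key:** it is back at rest, with its top at 0.138 m against 0.140 m nominal.
- **Gate:** measured after the press, the right pad was at 67 mm and the left at 91 mm. The last picture still shows the right end low.
- **Other things:** the spray, screwdriver, interface box and ECU are within about 3–4 mm of their first readings, which is the detector's noise.
- **Arm:** it is clear of everything, with wrist force near 0.

**Misses and disagreements:**
- The networks did not tell the two gate pads apart reliably, so I placed the pads by depth geometry.
- The side and scene cameras reported no balls while the key was held down; only the wrist view confirmed all three.
- The scene camera missed the ECU in the last check, so that reading is from the side camera alone.

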